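Sort the desk clutter into three trays

TASK

Tidy the desk: put both highlighters in the blue tray, the USB stick and the white earbud case in the black tray, and the eraser in the wooden tray with the pencil sharpener that is already there. Each must rest flat on the floor of its tray, wholly inside and not on top of anything, with the earbud case standing upright as it does now. Leave the sharpener and the phone where they are, undisturbed.

Things in the scene. Friction and masses are not known exactly. Their poses are not given: they have to be found in the camera images.
- yellow_highlighter: Yellow highlighter pen lying flat, 22 (x) x 116 (y, its length) x 17 (z) mm. Origin: centre of its underside; z up. Flat sides, does not roll.
- pink_highlighter: Pink highlighter pen lying flat, 22 (x) x 116 (y, its length) x 17 (z) mm. Origin: centre of its underside; z up. Flat sides, does not roll.
- usb_stick: Black USB stick with a silver plug, lying flat, 18 (x) x 56 (y, its length) x 8 (z) mm. Origin: centre of its underside; the 18 mm wide, 8 mm high body runs from y = -14 to +28 mm, the 12 mm wide, 4 mm high plug (raised 2 mm) from y = -28 to -14 mm; z up. Best gripped across x at y = +7 mm.
- earbud_case: White rounded earbud case standing upright, closed (the lid does not open), 26 (x) x 60 (y) x 42 (z, height) mm. Origin: centre of its underside; z up. The lower part is 27 mm high, the lid above it.
- eraser: Blue and white eraser lying flat, 19 (x) x 40 (y, its length) x 13 (z) mm. Origin: centre of its underside; z up.
- blue_tray: Blue square shallow tray, open at the top, fixed to the desk; outside 156 x 156 x 18 mm, walls 5 mm thick and 18 mm high above the desk, inside 146 x 146 mm, its flat inner floor 6 mm above the desk. Origin: centre of its underside, on the desk; x and y run parallel to its walls, z up.
- black_tray: Black square shallow tray, open at the top, fixed to the desk; outside 156 x 156 x 18 mm, walls 5 mm thick and 18 mm high above the desk, inside 146 x 146 mm, its flat inner floor 6 mm above the desk. Origin: centre of its underside, on the desk; x and y run parallel to its walls, z up.
- wood_tray: Brown wooden square shallow tray, open at the top, fixed to the desk; outside 156 x 156 x 18 mm, walls 5 mm thick and 18 mm high above the desk, inside 146 x 146 mm, its flat inner floor 6 mm above the desk. Origin: centre of its underside, on the desk; x and y run parallel to its walls, z up. The sharpener lies in it.
- sharpener: Small grey metal pencil sharpener, 16 x 26 (y) x 13 mm, loose, lying in the wooden tray on the side of negative tray x (35 to 50 mm from the middle). Origin: centre of its underside. Not to be disturbed.
- phone: Black phone lying flat on the desk to the right, 156 x 75 x 9 mm, loose. Origin: centre of its underside. Not to be disturbed.
Not all that is in view belongs to the job. Of the things that look like the earbud_case, the middle-sized one is meant.

How it is judged:
By the outcome, as a careful person would: the job done as asked, in the order asked, and still so for the second after the job is handed in, with the robot touching nothing.
It also fails if it takes over 109 s, if anything falls off the work surface, if the arm or the gripper's body presses on something with over 40 N, if the wrist force passes 120 N, or if a joint passes its speed limit or range.

ROBOT

A 7-joint arm with a two-finger parallel gripper is mounted at the origin on a cart in front of the work surface, level with it; the furniture and walls round the work are solid. World frame = base frame: x ahead of the robot, y to its left, z up, the work surface at z = 0. Lengths are in m, angles in rad, forces in N, time in s.
With the tool pointing down it reaches from about 0.425 to 0.825 m from the base axis. Payload 3.6 kg.
Tool frame: the origin (TCP) lies where the fingers leave the gripper's body, on its centre line; the fingertips stand 73 mm ahead of it and the grasp point (between the pads) lies 54 mm ahead of it; z points along the fingers, y is the line along which they close (so a half turn about z gives the same grasp; the last joint's range is limited). The gripper opens to 85 mm and grips with 20 to 120 N. Pads are 22 mm wide; open, the fingers measure 114 mm over their backs; the gripper's body (76 mm by 85 mm) begins 54 mm behind the grasp point. The pads swing forward as they close: fully open they stand 13 mm farther back than shut.
Start: joints at [-1.161, 0.615, -0.013, 1.423, 0.008, 1.103, -0.04], TCP at [0.275, 0.589, 0.304] pointing down, gripper open.
Joint ranges: [-3.12, 3.12], [-0.3, 2.06], [-1.34, 1.32], [0.26, 2.42], [-1.36, 4.5], [0.01, 1.98], [-2.84, 2.84]. Speed limits (rad/s): [2.79, 2.79, 3.14, 3.14, 3.14, 3.14, 3.14].

INTERFACE

Orientations are given as a unit quaternion [x, y, z, w].
In Python, from station import arm, snapshot, camera_info, ticket gives the robot as it stands. Calls block until the motion is done:
- arm.movep(position, orientation): joint-space move of the TCP to a pose.
- arm.line_to(position, velocity=0.15, ori=None): straight line of the TCP; ori=None keeps the orientation; velocity is the mean speed in m/s.
- arm.move_j(angles): joint-space move.
- arm.move_gripper(opening, effort=None): opening from 0.0 (shut) to 1.0 (fully open); effort is the grip in N (None keeps the last); returns when the fingers have stopped.
- arm.pause(seconds).
- arm.ik(position, orientation): joint angles nearest the present ones, or None.
- snapshot(name): name is "scene" or "top" or "wrist"; returns the picture (384x512x3 uint8, blue, green, red); there is no depth.
- camera_info(name): a dict with "fx", "fy", "cx", "cy" (pixels), "dist_coeffs" ([k1, k2, p1, p2, k3] as OpenCV has them; the pictures are not rectified), "R" (3x3) and "t" (3): a world point X has camera coordinates R X + t; the wrist camera has in their place "T_tool_cam" (4x4, takes a point from camera to tool coordinates, whose origin is the TCP and whose axes are the flange's). Camera axes: x right, y down, z forward; pixel columns grow to the right and rows downward; lengths in m; the calibration is good to about 2 mm. A picture is of the moment at which its call begins: read the wrist's pose just before it. camera_info takes no time and is no camera call.
A pose or a line that the arm cannot do raises arm.MotionError and nothing moves.
- ticket.finish_job(): hands the job in; it is judged then, once.
Readings, each from a call of its own:
- arm.read_time(): time.
- arm.read_joint_positions(): joint angles.
- arm.read_dq(): joint speeds.
- arm.read_effort(): joint torques, N m.
- arm.read_tool_pos(): TCP position.
- arm.read_eef_rot(): TCP orientation.
- arm.read_ft_force(): force on the tool from outside, world axes, zero at the start.
- arm.read_wrist_torque(): the same for the moment, N m.
- arm.read_opening(): opening from 0.0 (shut) to 1.0 (fully open).
- arm.read_finger_force(): force on a finger pad.
Only numpy, scipy, OpenCV 4.12 (cv2) and the standard library are available. Lean on these libraries where they do the work, as an engineer would, in place of code of your own. Each camera call takes 0.05 s, during which the arm holds its last target. There are 200 camera calls.

## Working session

There is one attempt and no reset: what is moved stays moved. The work goes in short steps, each a Python script; the robot and the scene stay as the last script left them, time stands still between calls to the robot, and variables do not carry over. Pictures are saved under pics/ and viewed, at most 14 in all, crops included, and the job is handed in when it is done.

```bash
ls; mkdir -p pics; python3 - <<'E'
from station import arm, snapshot, camera_info
import cv2
for n in ("scene","top"):
    im=snapshot(n); cv2.imwrite(f"pics/{n}0.png",im); i=camera_info(n); print(n,i)
print(camera_info("wrist")); print(arm.read_tool_pos(),arm.read_eef_rot(),arm.read_time())
E
```

```text
pics
scene {'fx': 376.69526173612996, 'fy': 376.69526173612996, 'cx': 258.59118120124015, 'cy': 194.2980472224047, 'dist_coeffs': array([-0.11956267,  0.        ,  0.        ,  0.        ,  0.        ]), 'R': array([[ 0.57742321, -0.81627331,  0.01674273],
       [-0.55608644, -0.40821911, -0.7239648 ],
       [ 0.59778784,  0.40872367, -0.68963371]]), 't': array([-0.32451776,  0.25335717,  0.8585863 ])}
top {'fx': 477.3723327526815, 'fy': 477.3723327526815, 'cx': 252.59739488012298, 'cy': 192.0156980187729, 'dist_coeffs': array([-0.12745119,  0.        ,  0.        ,  0.        ,  0.        ]), 'R': array([[-0.02690955, -0.99942037, -0.02085191],
       [-0.98817051,  0.02974557, -0.15044681],
       [ 0.15097986,  0.01655679, -0.98839818]]), 't': array([-0.05592353,  0.4806612 ,  1.24115329])}
{'fx': 278.4453165897615, 'fy': 278.4453165897615, 'cx': 255.4485704655173, 'cy': 191.35287116159625, 'dist_coeffs': array([-0.0701465,  0.       ,  0.       ,  0.       ,  0.       ]), 'T_tool_cam': array([[-1.72196070e-04, -9.46786939e-01, -3.21860938e-01,
         8.33202037e-02],
       [ 9.99999858e-01, -8.20912577e-07, -5.32586582e-04,
         4.93560127e-04],
       [ 5.03981800e-04, -3.21860984e-01,  9.46786805e-01,
        -6.98949560e-02],
       [ 0.00000000e+00,  0.00000000e+00,  0.00000000e+00,
         1.00000000e+00]])}
[0.27475635 0.5884825  0.30283522] [ 2.16629681e-01  9.76253124e-01 -1.16946693e-03 -2.24815308e-04] 0.1
```

View pics/scene0.png

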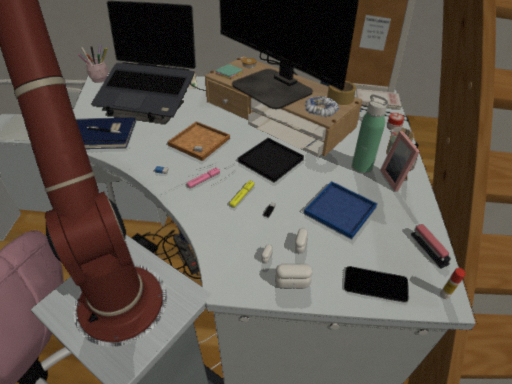

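View pics/top0.png

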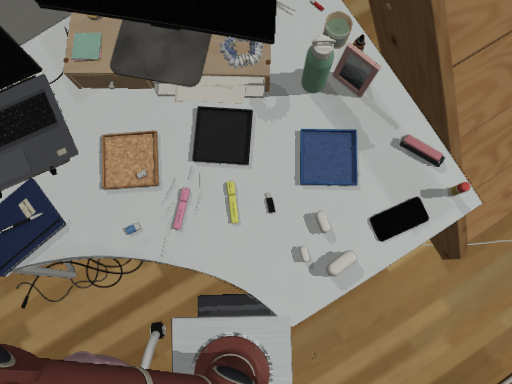

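The pictures show, top (scene) pixels: pink highlighter (181,209) ((204,178)), yellow highlighter (233,202) ((242,194)), USB stick (270,203) ((269,211)), and eraser (132,229) ((161,170)). The trays are wooden (130,160), black (223,135) and blue (329,157).

Candidates for the earbud case are small (305,254) ((267,254)), middle (323,222) ((301,241)) and large (342,263) ((294,276)). I choose the middle one. The red stapler (422,150), glue stick and scrunchie don't belong to the job.

```bash
cat > h.py <<'E'
from station import arm, snapshot, camera_info, ticket
import cv2, numpy as np
from scipy.spatial.transform import Rotation as Ro
def cam(n):
    i=camera_info(n); K=np.array([[i['fx'],0,i['cx']],[0,i['fy'],i['cy']],[0,0,1]])
    if 'R' in i: return K,i['dist_coeffs'],i['R'],i['t']
    T=np.eye(4); T[:3,:3]=Ro.from_quat(arm.read_eef_rot()).as_matrix(); T[:3,3]=arm.read_tool_pos()
    M=np.linalg.inv(T@i['T_tool_cam']); return K,i['dist_coeffs'],M[:3,:3],M[:3,3]
def rays(c,px):
    K,d,R,t=c; u=cv2.undistortPoints(np.array(px,float).reshape(-1,1,2),K,d)[:,0]
    return -R.T@t, np.c_[u,np.ones(len(u))]@R
def plane(c,px,z):
    o,r=rays(c,px); return o+r*((z-o[2])/r[:,2])[:,None]
def tri(c1,p1,c2,p2):
    P=[]
    for c,p in((c1,p1),(c2,p2)):
        P.append((np.c_[c[2],c[3]],cv2.undistortPoints(np.array(p,float).reshape(1,1,2),c[0],c[1])[0,0]))
    X=cv2.triangulatePoints(P[0][0],P[1][0],P[0][1],P[1][1])[:,0]; return X[:3]/X[3]
def rect(X):  # centre, direction of long side, (long, short)
    c,s,a=cv2.minAreaRect((X[:,:2]*1000).astype(np.float32)); a=np.radians(a)
    if s[0]<s[1]: a+=np.pi/2; s=s[::-1]
    return np.array(c)/1000,(a+np.pi/2)%np.pi-np.pi/2,np.array(s)
def blob(im,lo,hi,seed,r=30):
    """largest contour of an HSV mask within r px of seed"""
    m=cv2.inRange(cv2.cvtColor(im,cv2.COLOR_BGR2HSV),lo,hi); w=np.zeros_like(m)
    cv2.rectangle(w,(int(seed[0]-r),int(seed[1]-r)),(int(seed[0]+r),int(seed[1]+r)),255,-1)
    cs=cv2.findContours(m&w,cv2.RETR_EXTERNAL,cv2.CHAIN_APPROX_NONE)[0]
    k=max(cs,key=cv2.contourArea); mo=cv2.moments(k)
    return k[:,0].astype(float),np.array([mo['m10'],mo['m01']])/mo['m00']
E
python3 - <<'E'
from h import *
T=cv2.imread('pics/top0.png');S=cv2.imread('pics/scene0.png');ct,cs=cam('top'),cam('scene')
D=dict(yellow=((22,110,120),(34,255,255),(233,202),(242,194),22,.017),
 pink=((155,70,120),(178,255,255),(181,209),(204,178),24,.017),
 usb=((0,0,0),(180,255,80),(270,203),(269,211),14,.008),
 eraser=((95,100,60),(120,255,255),(132,229),(161,170),12,.013),
 small=((0,0,212),(30,60,255),(305,254),(267,254),12,.03),
 mid=((0,0,212),(30,60,255),(323,222),(301,241),15,.042),
 large=((0,0,212),(30,60,255),(342,263),(294,276),20,.05),
 blue=((100,80,20),(125,255,160),(329,157),(341,208),45,.018),
 black=((0,0,0),(180,255,75),(223,135),(270,159),40,.018),
 wood=((5,60,40),(22,255,230),(130,160),(199,140),36,.018))
for n,(lo,hi,a,b,r,z) in D.items():
    try:
        k,m=blob(T,lo,hi,a,r);k2,m2=blob(S,lo,hi,b,r)
        c,an,s=rect(plane(ct,k,z)); X=tri(ct,m,cs,m2)
        print(n,c.round(3),'ang',an.round(2),s.round(0),'tri',X.round(3),'reach',np.hypot(*c).round(3),m.round(0),m2.round(0))
    except Exception as e: print(n,e)
cv2.imwrite('pics/crop.png',np.hstack([cv2.resize(T[180:285,225:375],(600,420),interpolation=2)]))
E
```

```text
yellow [ 0.457 -0.013] ang 0.09 [112.  20.] tri [ 0.457 -0.013  0.011] reach 0.457 [232. 202.] [242. 193.]
pink [0.443 0.127] ang -0.25 [112.  20.] tri [0.444 0.127 0.011] reach 0.461 [181. 208.] [203. 177.]
usb [ 0.447 -0.116] ang 0.16 [40. 18.] tri [ 0.446 -0.115  0.007] reach 0.462 [270. 205.] [268. 211.]
eraser [0.39  0.267] ang -1.22 [24. 18.] tri [0.389 0.269 0.011] reach 0.473 [130. 229.] [159. 169.]
small max() iterable argument is empty
mid max() iterable argument is empty
large max() iterable argument is empty
blue [ 0.574 -0.28 ] ang -0.04 [156. 156.] tri [ 0.575 -0.281  0.007] reach 0.639 [328. 157.] [340. 209.]
black [0.644 0.01 ] ang -0.1 [159. 155.] tri [0.646 0.011 0.008] reach 0.645 [222. 135.] [270. 159.]
wood [0.584 0.271] ang -1.53 [158. 157.] tri [0.585 0.274 0.008] reach 0.644 [130. 160.] [199. 140.]
```

View pics/crop.png

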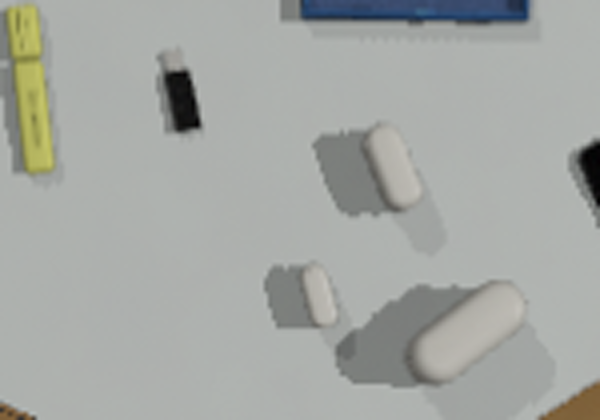

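The crop shows the middle case at crop (393,167), which is top (323,222). It is clearly between the small one (305,254) and the large one (342,263) in size. All triangulated heights fit, so I start with the yellow highlighter.

```bash
cat >> h.py <<'E'
def q(phi): return [np.cos(phi/2),np.sin(phi/2),0,0]
def go(xy,phi,z=.18):
    """hover; the half turn that keeps the wrist nearer mid range is left to the caller"""
    arm.movep([*xy,z],q(phi))
def pick(xy,phi,z=.076,op=.6,effort=40):
    go(xy,phi); arm.move_gripper(op); arm.line_to([*xy,z],.15); arm.move_gripper(0,effort)
    print('grip',round(arm.read_opening()*85,1),'mm',np.round(arm.read_finger_force(),1),'z',round(arm.read_tool_pos()[2],4))
    arm.line_to([*xy,.18],.2); print('held',round(arm.read_opening()*85,1),np.round(arm.read_finger_force(),1))
def place(xy,phi,z=.083,op=.45):
    go(xy,phi); arm.line_to([*xy,z],.12); print('F',np.round(arm.read_ft_force(),1))
    arm.move_gripper(op); arm.line_to([*xy,.18],.2); print('t',round(arm.read_time(),1))
def local(c,a,dx,dy): return np.array(c)+[dx*np.cos(a)-dy*np.sin(a),dx*np.sin(a)+dy*np.cos(a)]
BLUE,BA=(.574,-.280),-.04; BLACK,KA=(.644,.010),-.10; WOOD,WA=(.584,.271),.04
E
python3 - <<'E'
from h import *
T=cv2.imread('pics/top0.png');S=cv2.imread('pics/scene0.png');ct,cs=cam('top'),cam('scene')
for n,a,b,r in(('small',(305,254),(267,254),11),('mid',(323,222),(301,241),15),('large',(342,263),(294,276),20)):
    out=[]
    for im,s in((T,a),(S,b)):
        m=((im[:,:,2].astype(int)-im[:,:,0]>4)&(im[:,:,2]>120)).astype(np.uint8)*255
        f=cv2.merge([m,m,m]); out.append(blob(f,(0,0,200),(180,255,255),s,r))
    (k,m),(k2,m2)=out; print(n,[np.round(v,3) for v in rect(plane(ct,k,.03))],tri(ct,m,cs,m2).round(3))
p=np.pi; pick((.457,-.013),p+.09)
E
```

```text
small [array([ 0.312, -0.202]), np.float64(0.24), array([41.445, 17.076])] [ 0.312 -0.203  0.023]
mid [array([ 0.396, -0.255]), np.float64(0.351), array([57.696, 23.535])] [ 0.396 -0.255  0.03 ]
large [array([ 0.285, -0.301]), np.float64(-0.948), array([83.962, 36.903])] [ 0.286 -0.3    0.04 ]
grip 20.7 mm 40.2 z 0.077
held 20.7 39.5
```

Yellow is held (20.7 mm). The middle case measures 58x24 mm, which matches the 60x26 given.

```bash
python3 - <<'E'
from h import *
p=np.pi
place(local(BLUE,BA,0,-32),p+BA,z=.084)
pick((.443,.127),p-.25)
place(local(BLUE,BA,0,30),p+BA,z=.084)
go((.44,-.115),p+.16)
cv2.imwrite('pics/top1.png',snapshot('top')); cv2.imwrite('pics/top1b.png',cv2.resize(cv2.imread('pics/top1.png')[90:285,215:415],(600,585),interpolation=2))
E
```

```text
Traceback (most recent call last):
  File "h.py", line 39, in place
    go(xy,phi); arm.line_to([*xy,z],.12); print('F',np.round(arm.read_ft_force(),1))
    ~~^^^^^^^^
  File "h.py", line 33, in go
    arm.movep([*xy,z],q(phi))
    ~~~~~~~~~^^^^^^^^^^^^^^^^
station.MotionError: the arm cannot take that pose within its joint ranges
```

```bash
python3 - <<'E'
from h import *
p=np.pi
print(arm.read_joint_positions())
L=dict(Yp=(local(BLUE,BA,0,-32),BA),Pk=((.443,.127),-.25),Pp=(local(BLUE,BA,0,30),BA),Uk=((.447,-.116),.16),Up=(local(BLACK,KA,0,35),KA),Ek=((.396,-.255),.351),Ep=(local(BLACK,KA,0,-30),KA),Rk=((.39,.267),-1.22),Rp=(local(WOOD,WA,30,20),WA))
for n,(c,a) in L.items():
  for k in (-2,-1,0,1,2):
    r=[arm.ik([*c,z],q(a+k*p/2)) for z in (.18,.084)]
    print(n,k*90,[None if v is None else np.round(v[[0,6]] if hasattr(v,'shape') else [v[0],v[6]],2) for v in r])
E
```

```text
[ 0.0415272   0.51379379 -0.08655302  2.10238701  0.08426309  0.52942277
  1.5540365 ]
Yp -180 [None, None]
Yp -90 [None, None]
Yp 0 [None, None]
Yp 90 [None, None]
Yp 180 [None, None]
Pk -180 [array([-0.35,  1.03]), array([-0.33,  1.02])]
Pk -90 [array([-0.03,  2.16]), array([-0.17,  2.08])]
Pk 0 [array([-1. , -1.1]), array([-0.97, -0.82])]
Pk 90 [array([-0.67, -0.07]), array([-0.54,  0.08])]
Pk 180 [array([-0.35,  1.03]), array([-0.33,  1.02])]
Pp -180 [None, None]
Pp -90 [None, None]
Pp 0 [None, None]
Pp 90 [None, None]
Pp 180 [None, None]
Uk -180 [array([0.3 , 1.81]), array([0.26, 1.77])]
Uk -90 [array([0.91, 2.53]), array([0.47, 2.77])]
Uk 0 [array([-0.31, -0.43]), array([-0.16, -0.23])]
Uk 90 [array([-0.02,  0.7 ]), array([0.1 , 0.73])]
Uk 180 [array([0.3 , 1.81]), array([0.26, 1.77])]
Up -180 [None, None]
Up -90 [None, None]
Up 0 [None, None]
Up 90 [None, None]
Up 180 [None, None]
Ek -180 [array([0.67, 2.24]), array([0.61, 2.19])]
Ek -90 [array([-0.14, -1.23]), array([1.2, 2.8])]
Ek 0 [array([ 0.06, -0.  ]), array([0.22, 0.15])]
Ek 90 [array([0.36, 1.12]), array([0.45, 1.11])]
Ek 180 [array([0.67, 2.24]), array([0.61, 2.19])]
Ep -180 [None, None]
Ep -90 [None, None]
Ep 0 [None, None]
Ep 90 [None, None]
Ep 180 [None, None]
Rk -180 [array([-0.89,  0.06]), array([-0.8 ,  0.19])]
Rk -90 [array([-0.57,  1.17]), array([-0.6 ,  1.14])]
Rk 0 [array([-0.26,  2.32]), array([-0.42,  2.23])]
Rk 90 [array([-1.18, -1.07]), array([-1.07, -0.83])]
Rk 180 [array([-0.89,  0.06]), array([-0.8 ,  0.19])]
Rp -180 [None, None]
Rp -90 [None, None]
Rp 0 [None, None]
Rp 90 [None, None]
Rp 180 [None, None]
```

```bash
python3 - <<'E'
from h import *
p=np.pi
print(local(BLUE,BA,0,-32))
for th in (0,-.45):
  for z in (.18,.1,.25):
    print(th,z,[(r,[int(arm.ik([r*np.cos(th),r*np.sin(th),z],q(ph)) is not None) for ph in (0,p/2,p,-p/2)]) for r in (.46,.5,.54,.58,.62,.66)])
E
```

```text
[ -0.70565869 -32.25440341]
0 0.18 [(0.46, [1, 1, 1, 1]), (0.5, [1, 1, 1, 1]), (0.54, [1, 1, 1, 1]), (0.58, [1, 1, 1, 1]), (0.62, [1, 1, 1, 1]), (0.66, [1, 1, 1, 1])]
0 0.1 [(0.46, [1, 1, 1, 1]), (0.5, [1, 1, 1, 1]), (0.54, [1, 1, 1, 1]), (0.58, [1, 1, 1, 1]), (0.62, [1, 1, 1, 1]), (0.66, [1, 1, 1, 1])]
0 0.25 [(0.46, [1, 1, 1, 1]), (0.5, [1, 1, 1, 1]), (0.54, [1, 1, 1, 1]), (0.58, [1, 1, 1, 1]), (0.62, [1, 1, 1, 1]), (0.66, [1, 1, 1, 1])]
-0.45 0.18 [(0.46, [1, 1, 1, 1]), (0.5, [1, 1, 1, 1]), (0.54, [1, 1, 1, 1]), (0.58, [1, 1, 1, 1]), (0.62, [1, 1, 1, 1]), (0.66, [1, 1, 1, 1])]
-0.45 0.1 [(0.46, [1, 1, 1, 1]), (0.5, [1, 1, 1, 1]), (0.54, [1, 1, 1, 1]), (0.58, [1, 1, 1, 1]), (0.62, [1, 1, 1, 1]), (0.66, [1, 1, 1, 1])]
-0.45 0.25 [(0.46, [1, 1, 1, 1]), (0.5, [1, 1, 1, 1]), (0.54, [1, 1, 1, 1]), (0.58, [1, 1, 1, 1]), (0.62, [1, 1, 1, 1]), (0.66, [1, 1, 1, 1])]
```

That was a unit slip of mine: the tray offsets were in mm, not metres. I'll fix that and continue.

```bash
python3 - <<'E'
from h import *
p=np.pi
place(local(BLUE,BA,0,-.032),p+BA,z=.084)
pick((.443,.127),p-.25)
place(local(BLUE,BA,0,.030),p+BA,z=.084)
go((.447,-.06),p+.16)
cv2.imwrite('pics/top1.png',snapshot('top')); cv2.imwrite('pics/top1b.png',cv2.resize(cv2.imread('pics/top1.png')[90:285,215:415],(600,585),interpolation=2))
E
```

```text
F [ 1.  -0.2 -0.1]
t 7.8
grip 20.5 mm 40.3 z 0.077
held 20.7 39.5
F [ 0.2 -0.2  0.1]
t 15.0
```

View pics/top1b.png

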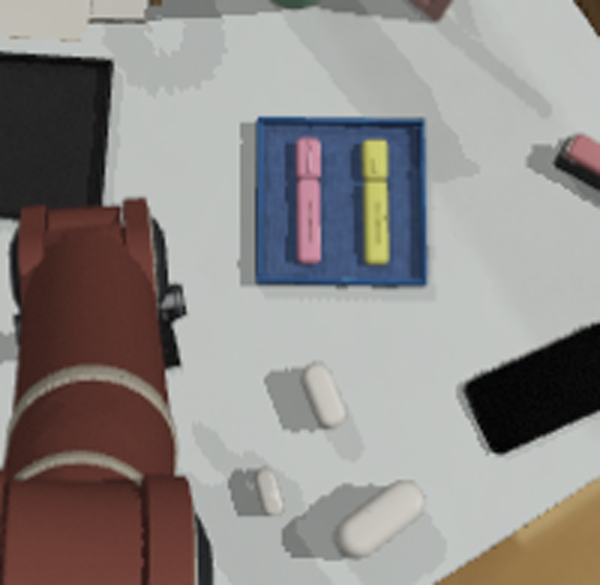

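Both highlighters lie inside the blue tray, pink at crop (310,200) and yellow at (376,200). Next is the USB stick.

```bash
python3 - <<'E'
from h import *
p=np.pi
pick((.447,-.116),p+.16,z=.074,op=.5); print(np.round(arm.read_ft_force(),1))
place(local(BLACK,KA,0,.035),p+KA,z=.081)
pick((.396,-.255),p+.351,z=.076,op=.6)
place(local(BLACK,KA,0,-.030),p+KA,z=.083)
# view the eraser with the wrist camera, from above
go((.43,.24),p-.3,z=.2)
c=cam('wrist'); im=snapshot('wrist'); cv2.imwrite('pics/w1.png',im); np.savez('w1.npz',R=c[2],t=c[3])
im=snapshot('top'); cv2.imwrite('pics/top2.png',im)
cv2.imwrite('pics/both.png',np.hstack([cv2.resize(im[85:235,150:290],(373,400),interpolation=2)]))
E
```

```text
grip 16.6 mm 39.5 z 0.075
held 16.5 39.0
[ 0.1  1.1 -0.8]
F [-0.8 -0.2 -0. ]
t 21.4
grip 24.6 mm 39.3 z 0.0769
held 24.4 39.2
F [ 0.4  0.  -0.7]
t 28.1
```

View pics/w1.png

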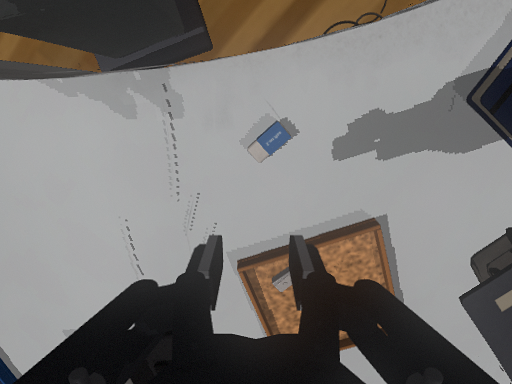

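View pics/both.png

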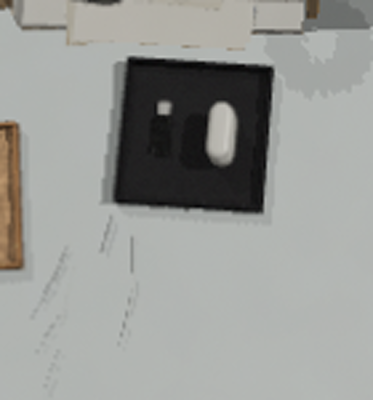

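The wrist picture shows the eraser with its white end at (254,155) and blue end at (287,130), and the sharpener in the wooden tray at (283,279). The crop shows the USB stick (160,130) and the case (221,133) inside the black tray, with the case upright.

```bash
python3 - <<'E'
from h import *
d=np.load('w1.npz'); i=camera_info('wrist'); c=cam('wrist'); c=(c[0],c[1],d['R'],d['t'])
im=cv2.imread('pics/w1.png'); k,m=blob(im,(95,90,60),(120,255,255),(275,137),25)
print('blue',rect(plane(c,k,.012)),m)
E_=plane(c,[(248,148),(260,162),(292,136),(278,120),(254,155),(285,128)],.012); print(E_.round(3)); print(rect(E_[:4]))
print('ends angle',np.arctan2(*(E_[4]-E_[5])[[1,0]]))
T=cv2.imread('pics/top2.png'); kt,mt=blob(T,(95,100,60),(120,255,255),(132,229),12); print('tri blue',tri(cam('top'),mt,c,m).round(3))
s=plane(c,[(283,279)],.019)[0];st=plane(cam('top'),[(141,174)],.019)[0]; print('sharp',s.round(3),st.round(3))
E
```

```text
blue (array([0.39104428, 0.26918094]), np.float64(-1.145758679716422), array([25.33454132, 18.915802  ])) [273.49546166 137.92237872]
[[0.393 0.244 0.012]
 [0.409 0.251 0.012]
 [0.394 0.286 0.012]
 [0.377 0.278 0.012]
 [0.401 0.247 0.012]
 [0.385 0.282 0.012]]
(array([0.39352951, 0.26463422]), np.float64(-1.1286198399421896), array([38.09881592, 19.50165939]))
ends angle -1.1492046891929832
tri blue [0.391 0.269 0.006]
sharp [0.537 0.237 0.019] [0.541 0.237 0.019]
```

```bash
python3 - <<'E'
from h import *
p=np.pi
pick((.3935,.2645),p-1.14,z=.075,op=.6)
place(local(WOOD,WA,.025,.015),p+WA-p/2,z=.082)
go((.43,.0),p,z=.3)
im=snapshot('top'); cv2.imwrite('pics/top3.png',cv2.resize(im[85:245,80:440],(800,356),interpolation=2))
s=snapshot('scene'); cv2.imwrite('pics/s3.png',cv2.resize(s[110:250,150:400],(800,448),interpolation=2)); print(arm.read_time())
E
```

```text
grip 17.9 mm 39.7 z 0.0759
held 17.9 39.1
F [-0.2  0.2  0.1]
t 35.2
36.8
```

View pics/top3.png

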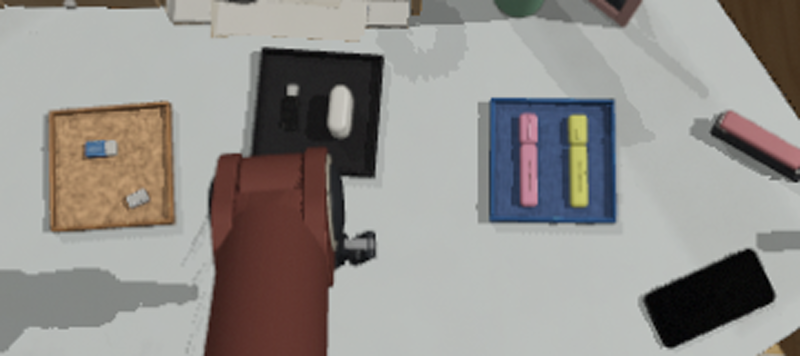

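View pics/s3.png

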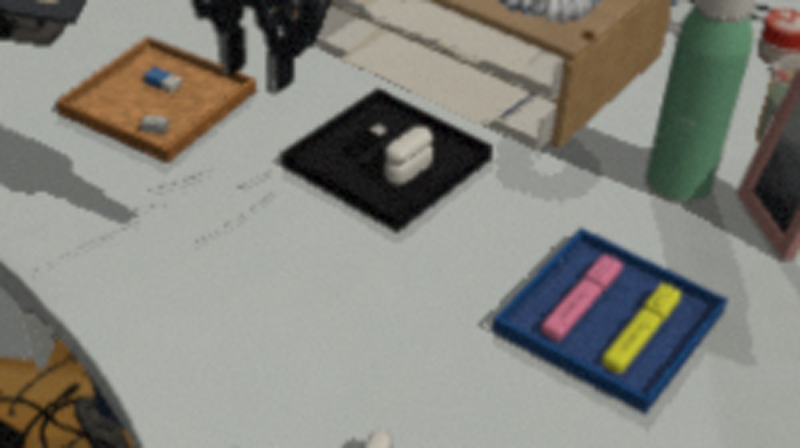

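The top crop shows the eraser at (100,149) with the sharpener still at (137,198), and the USB stick at (291,107) with the upright case at (341,111). The pens are at (528,160) and (578,160), and the phone is untouched. The scene view agrees, so I hand the job in.

```bash
python3 -c "
from station import ticket; print(ticket.finish_job())"
```

```text
the job is handed in; nothing more can be done
None
```

The job is handed in at about 37 s: all five items are in their trays as asked, the earbud case is upright, and the sharpener and phone were not touched, all as seen in the last top and scene views; no verdict was returned.

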